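# Set the pump dial one click up and switch it on by fingertip

## Robot

A 6-joint arm with a two-finger parallel gripper is mounted at the origin on the work surface. World frame = base frame: x ahead of the robot, y to its left, z up, the work surface at z = 0. Lengths are in m, angles in rad, forces in N, time in s.
With the tool pointing down it reaches from about 0.375 to 0.9 m from the base axis. Payload 3.1 kg.
Tool frame: the origin (TCP) lies on the centre line of the jaws, within the pads' length; the fingertips stand robot.tcp_to_tips ahead of it and the grasp point (between the pads) lies 3 mm ahead of it (robot.tcp_to_tips is the distance from the TCP to the fingertips, in m); z points along the fingers, y is the line along which they close (so a half turn about z gives the same grasp; the last joint's range is limited). The gripper opens to 87 mm and grips with 3 to 60 N. Pads are 19 mm wide; open, the fingers measure 117 mm over their backs; the gripper's body (75 mm by 190 mm) begins 51 mm behind the grasp point.
Start: joints at [1.125, 0.527, 1.433, -0, 1.181, -0.178], TCP at [0.165, 0.603, 0.245] pointing down, gripper open.
Joint ranges: [-3.08, 3.08], [-0.75, 2.2], [0.22, 2.44], [-1.43, 4.57], [0, 2.65], [-2.85, 2.85]. Speed limits (rad/s): [2.79, 2.79, 3.14, 3.14, 3.14, 3.14].

## Interface

Orientations are given as a unit quaternion [x, y, z, w].
In Python, from rig import robot gives the robot as it stands. The module is installed in compiled form; this text tells all that it offers.
- The arm moves only by the shell command python3 -m jog 'ROWS' [FORCE]. ROWS is JSON, one flat list of numbers, 5 for each row, row after row: the finger opening in m, from 0 to 0.087, then the shift along the tool's x, y, z in m, then the turn about the tool's z in units of 10 degrees (1.0 is 10 degrees). In form: [claw, x, y, z, roll, claw, x, y, z, roll, ...]. A call has 1 to 20 rows; each row shifts and turns the commanded pose from where the row before left it, along the tool's axes as they then stand; what a row does not reach is not made up. A row lasts 1/8 s, in which the tool goes at most 62.5 mm and 10.7 degrees, less where a joint would pass 70% of its speed; a pose out of reach is approached as far as the arm can. A call with a gripper value outside its range is refused whole. The fingers move at their own pace and stop on an object; FORCE is the grip in N (left out, the last holds). Time passes only in rows, so rows that do not move let the fingers close. It gives the time, the measured TCP pose, the force, the opening and the grip force at its end, in the units of the state.
- robot.get_obs(): the state, without advancing time (a new reading comes with each control period).
- robot.camera(name): name is "scene" or "top"; returns the picture (480x640x3 uint8, blue, green, red); there is no depth.
- robot.camera_model(name): a dict with "fx", "fy", "cx", "cy" (pixels), "distortion" ([k1, k2, p1, p2, k3] as OpenCV has them; the pictures are not rectified), "R" (3x3) and "t" (3): a world point X has camera coordinates R X + t. Camera axes: x right, y down, z forward; pixel columns grow to the right and rows downward; lengths in m; the calibration is good to about 2 mm. A picture is of the moment at which its call begins. camera_model takes no time and is no camera call.
- robot.hand_in(): hands the job in; it is judged then, once.
Trained networks look in the newest picture that a camera, given by its name, has taken for a name from the list of things; names that differ only in an ending like _2 or _b are one class to them, and where a whole thing is asked for, a point or a joint stands for the part that bears it (a point fixed in the world has none). Each returns a list of dicts, best first, with "conf" (0 to 1); they miss things now and then, are a little off and sometimes report something else, mostly with a low value. They report only what shows in the picture. A call takes as long as a camera call.
- robot.look_for(camera, label): "extent" ([centre column, centre row, width, height] in pixels, round what is visible of it).
- robot.outline_of(camera, label): "region" (480x640 bool, what is visible of it) and "extent" ([centre column, centre row, width, height] in pixels, round what is visible of it).
The state is a dict: "time": time; "q": joint angles; "joint_velocities": joint speeds; "joint_torque": joint torques, N m; "position": TCP position; "tool_rot": TCP orientation; "ft_force": force on the tool from outside, world axes, zero at the start; "moment": the same for the moment, N m; "grip_width": finger opening in m; "grip_force": force on a finger pad.
Only numpy, scipy, OpenCV 4.12 (cv2) and the standard library are available. Lean on these libraries where they do the work, as an engineer would, in place of code of your own. Each camera call takes 0.05 s, during which the arm holds its last target. There are 200 camera calls.

## Task

On the grey pump power box, rest a fingertip on the face of the big knurled dial and turn it clockwise (seen from above) by friction until it clicks into the next setting, so that its white line points at the middle of the three marks, and no further. Then press the raised end of the red rocker switch until it snaps over, and leave the dial and the switch like that. Nothing is to be picked up, and the other things on the shelf stay where they are.

Things in the scene. Friction and masses are not known exactly. Their poses are not given: they have to be found in the camera images.
- power_box: grey plastic box, 130 (x) x 270 (y) x 52 mm tall, fixed to the shelf; origin: centre of its underside, z up, front to its -x. On its lid: the dial centred at (0, +62) mm, in a fixed ring 105 mm across with top at z = 56 mm; the rocker centred at (0, -85) mm; three white marks outside the ring at 124 (narrow), 90 (middle), 56 (wide) degrees anticlockwise from the box's +x about the dial centre
- dial_face (a point): centre of the flat face of the black knurled dial, 94 mm across, too wide to take between fingers; 64 mm above the shelf, 8 mm above the ring. A white line runs to its edge. The dial floats on a spring: it sinks at most 4 mm (2 N to start, 10 N fully down) and turns freely while pressed. Passing the hump between clicks takes at most about 0.04 N m. The point's axes turn with the dial
- dial_pointer (a point): point on the dial's face at the end of its white line, 45 mm from the axis; it shows the setting
- dial (a joint): dial angle, rad, growing clockwise seen from above. Clicks at 0 (white line at the narrow mark; it starts here), 0.6 (middle mark, wanted) and 1.2 (wide mark). Once let go anywhere between 0.32 and 0.88 it pulls itself to 0.6. Stops at -0.12 and 1.32
- rocker_press (a point): point on the upper face of the red rocker, mid-width, 15 mm from the pivot on the half raised at the start (towards the box's -x); then 66 mm above the shelf. The rocker is 50 mm (box x) by 28 mm (box y), pivot along the box's y, 56 mm above the shelf. Pressed down here some 8 mm, with at most about 4 N, it snaps over and stays, this point then 58 mm above the shelf
- rocker (a joint): tilt of the rocker switch, rad: 0 off (front end raised, the start), 0.5 on (front end down). It snaps to one end or the other; the middle is at 0.25
- media_jar: white ceramic filter-media jar, 80 mm diameter, 95 mm tall, cork top, standing beside the power box; origin at the centre of its foot
- tube_clip: small aluminium U-shaped tube clip, 44 x 20 mm, 30 mm tall, in front of the power box (robot's side); origin at the centre of its underside
- test_bottle: small clear bottle, 32 mm diameter, 62 mm tall, near the power box; origin at the centre of its foot
- coupling: grey plastic hose coupling ring, 42 mm diameter, 35 mm tall, standing on end near the power box; origin at the centre of its underside

How it is judged:
On the way, in this order (a step that is already met when the one before it is completed fails the run):
1. the dial is clicked into its middle setting (value of joint dial between 0.5 and 0.7 rad and velocity of joint dial between -0.05 and 0.05 rad/s), for 0.2 s.
2. the rocker switch is pressed over to on (value of joint rocker above 0.42 rad), for 0.2 s.
At the end, for the whole second after the job is handed in: The dial rests in its middle click (0.6 rad, within 0.1) and the rocker is fully over (beyond 0.42 of 0.5 rad) (all of step 1 and value of joint rocker above 0.42 rad); the robot touches nothing.
It fails at once if the dial is turned past the middle click towards the third (value of joint dial above 0.95 rad).
It fails at once if the switch is thrown before the dial is set (value of joint rocker above 0.3 rad and value of joint dial below 0.25 rad).
It fails at once if another thing on the shelf is picked up, or pushed more than 25 mm from its place (distance of any of media_jar, tube_clip, test_bottle, coupling from where it was at the start of the episode above 0.025 m).
It also fails if it takes over 48 s, if anything falls off the work surface, if the arm or the gripper's body presses on something with over 40 N, if the wrist force passes 120 N, or if a joint passes its speed limit or range.

## Working session

There is one attempt and no reset: what is moved stays moved. The work goes in short steps, Python scripts to look and compute and a shell command to move; the robot and the scene stay as the last step left them, time stands still between calls to the robot, and variables do not carry over. Pictures are saved under pics/ and viewed, at most 10 in all, crops included, and the job is handed in when it is done.

```bash
mkdir -p pics; python3 - <<'E'
from rig import robot
import cv2,numpy as np
for c in("top","scene"):
    cv2.imwrite(f"pics/{c}0.png",robot.camera(c))
    m=robot.camera_model(c); print(c,m)
    for l in("power_box","dial_face","dial_pointer","rocker_press","media_jar","tube_clip","test_bottle","coupling"):
        print(l,[(np.round(d["extent"],1).tolist(),round(d["conf"],2)) for d in robot.look_for(c,l)[:2]])
o=robot.get_obs(); print(o, robot.tcp_to_tips)
E
```

```text
top {'fx': 520.8418427869573, 'fy': 520.8418427869573, 'cx': 325.16995168271757, 'cy': 241.43144053359853, 'distortion': array([-0.04209168,  0.        ,  0.        ,  0.        ,  0.        ]), 'R': array([[-0.00537509, -0.99953331, -0.03007095],
       [-0.98594867,  0.0103181 , -0.16672961],
       [ 0.16696208,  0.02875223, -0.985544  ]]), 't': array([0.09014394, 0.60617067, 0.97300138])}
power_box [([339.1, 270.2, 142.7, 76.1], 0.78)]
dial_face [([305.7, 269.6, 48.4, 44.9], 0.64)]
dial_pointer [([306.4, 268.0, 48.4, 49.0], 0.84), ([379.6, 273.1, 14.5, 26.9], 0.66)]
rocker_press [([383.7, 272.0, 14.0, 26.7], 0.66)]
media_jar [([229.3, 274.2, 44.8, 46.8], 0.59)]
tube_clip [([369.8, 328.2, 23.7, 10.4], 0.5)]
test_bottle [([357.8, 222.9, 16.4, 20.9], 0.8)]
coupling [([431.7, 267.6, 23.0, 23.3], 0.64)]
scene {'fx': 622.2667068759116, 'fy': 622.2667068759116, 'cx': 311.7878280715634, 'cy': 235.38340365426043, 'distortion': array([0.04526353, 0.        , 0.        , 0.        , 0.        ]), 'R': array([[ 8.57377085e-01,  5.14688658e-01,  3.46251233e-04],
       [ 4.34463012e-01, -7.23
[... 606 characters left out ...]
e': 0.9, 'q': array([ 1.12451508e+00,  5.27436796e-01,  1.43273436e+00,  4.20666087e-05,
        1.18140079e+00, -1.78507903e-01]), 'joint_velocities': array([-0.00040494, -0.00144582,  0.00023302, -0.0004376 , -0.00031373,
       -0.001721  ]), 'joint_torque': array([-1.08893888e-03, -4.39995039e+01, -1.76986009e+01,  6.33561169e-02,
        5.03098173e-02, -3.37728139e-07]), 'position': array([0.16531475, 0.60270194, 0.24457631]), 'tool_rot': array([ 1.33494941e-01,  9.91049494e-01,  1.58367561e-05, -1.53337127e-05]), 'ft_force': array([-0.0896775 , -0.67092003, -0.53705813]), 'moment': array([0.01944258, 0.05890594, 0.05814846]), 'grip_force': 0.0, 'grip_width': 0.08757447707702666} 0.022
```

View pics/top0.png

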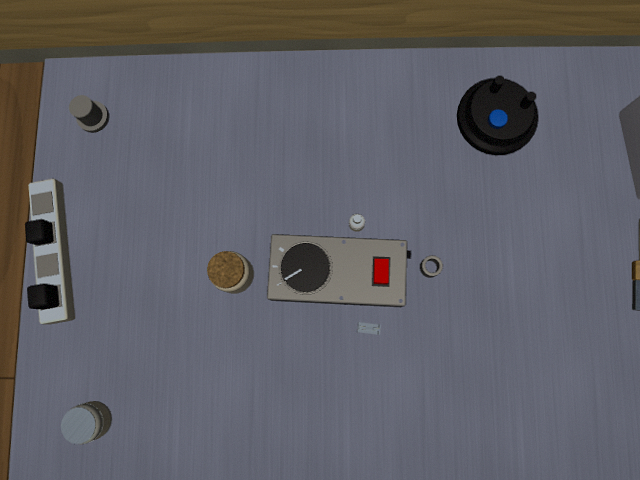

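View pics/scene0.png

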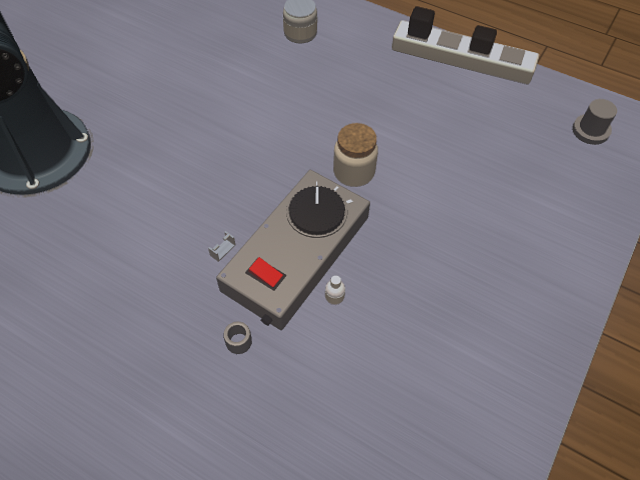

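The top view shows the box with the dial at about (305,268), the rocker at (381,271), the jar at (228,272), the bottle at (357,222), the clip at (369,328) and the coupling at (431,266). In the scene view the dial is at (317,210) and the rocker at (266,273). Next I'll measure the box pose.

```bash
cat > h.py <<'E'
from rig import robot
import cv2,numpy as np
def ray(c,uv,z):
    m=robot.camera_model(c);K=np.array([[m["fx"],0,m["cx"]],[0,m["fy"],m["cy"]],[0,0,1]])
    p=cv2.undistortPoints(np.array([[uv]],float),K,np.array(m["distortion"]))[0,0]
    R=m["R"];C=-R.T@m["t"];d=R.T@np.array([p[0],p[1],1]);return (C+d*(z-C[2])/d[2])[:2]
def pix(c,X):
    m=robot.camera_model(c);K=np.array([[m["fx"],0,m["cx"]],[0,m["fy"],m["cy"]],[0,0,1]])
    return cv2.projectPoints(np.array(X,float).reshape(-1,3),cv2.Rodrigues(m["R"])[0],m["t"],K,np.array(m["distortion"]))[0][:,0]
E
python3 - <<'E'
from h import *
for c in("top","scene"):
    im=robot.camera(c); b,g,r=[im[...,i].astype(int) for i in range(3)]
    red=(r>110)&(g<60)&(b<60); ys,xs=np.nonzero(red); print(c,"red",len(xs),xs.mean(),ys.mean(),ray(c,(xs.mean(),ys.mean()),.062))
    o=robot.outline_of(c,"dial_face")[0]; ys,xs=np.nonzero(o["region"]); print("dial",len(xs),ray(c,(xs.mean(),ys.mean()),.062))
    o=robot.outline_of(c,"rocker_press")[0]; ys,xs=np.nonzero(o["region"]); print("rock",len(xs),ray(c,(xs.mean(),ys.mean()),.062))
    for l,z in(("media_jar",.05),("tube_clip",.015),("test_bottle",.03),("coupling",.017)):
        e=robot.look_for(c,l)[0]["extent"]; print(l,ray(c,e[:2],z))
    e={"top":[(272,235),(407,240),(404,306),(268,300)],"scene":[(313,171),(370,208),(279,320),(218,280)]}[c]
    print([ray(c,p,.052).round(4).tolist() for p in e])
    x,y=(305,268) if c=="top" else (317,210)
    cr=im[y-40:y+40,x-40:x+110] if c=="top" else im[y-40:y+85,x-80:x+50]
    cr=cv2.resize(cr,None,fx=4.5,fy=4.5,interpolation=cv2.INTER_CUBIC); cv2.imwrite(f"pics/{c}1.png",cr)
E
```

```text
top red 346 381.23988439306356 270.60693641618496 [ 0.54709092 -0.02266999]
dial 1949 [0.55481096 0.12327234]
rock 422 [ 0.54646606 -0.02185733]
media_jar [0.54149165 0.27170461]
tube_clip [ 0.43362894 -0.00227116]
test_bottle [0.64585445 0.0192638 ]
coupling [ 0.55924834 -0.12676084]
[[0.6209, 0.1906], [0.6081, -0.0753], [0.4794, -0.0656], [0.4928, 0.197]]
scene red 490 265.5979591836735 271.8122448979592 [ 0.5483797  -0.02154683]
dial 2181 [0.55640794 0.12299691]
rock 546 [ 0.54781507 -0.02255767]
media_jar [0.54705783 0.26861297]
tube_clip [0.43860704 0.00485996]
test_bottle [0.65183301 0.02128438]
coupling [ 0.55910492 -0.1229496 ]
[[0.5043, 0.1995], [0.6301, 0.1807], [0.6091, -0.0776], [0.4877, -0.0689]]
```

View pics/top1.png

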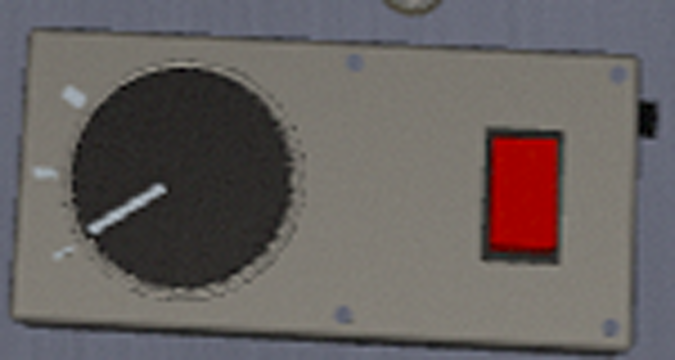

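The dial centre is near (0.5555, 0.123), the rocker centre near (0.548, -0.022), and the box yaw is about -3°. I'll stand over the dial with the fingers straddling its centre, pre-rolled so there is room for the clockwise turn.

```bash
python3 -m jog '[0.045,-0.042,-0.03,0,0,0.045,-0.042,-0.03,0,0,0.045,-0.042,-0.03,0,0,0.045,-0.042,-0.03,0,0,0.045,-0.042,-0.03,0,0,0.045,-0.042,-0.03,0,0,0.045,-0.042,-0.03,0,0,0.045,-0.042,-0.03,0,0,0.045,-0.042,-0.03,0,0,0.045,-0.042,-0.03,0,0,0.045,-0.042,-0.03,0,0,0.045,-0.042,-0.03,0,0,0.045,0,0,0,-1,0.045,0,0,0,-1,0.045,0,0,0,-1,0.045,0,0,0,0,0.045,0,0,0,0]'
cat >> h.py <<'E'
from scipy.spatial.transform import Rotation as Ro
def to(x,y,z=None):
    o=robot.get_obs();R=Ro.from_quat(o["tool_rot"]).as_matrix();p=o["position"]
    d=R.T@(np.array([x,y,p[2] if z is None else z])-p)
    ya=np.degrees(np.arctan2(R[1,1],R[0,1]))
    print("t",o["time"],"shift",d.round(4),"tips z",p[2]-robot.tcp_to_tips,"finger line",ya.round(1),"F",np.round(o["ft_force"],2),"q6",o["q"][5])
E
python3 -c "
from h import *
to(.5555,.123,.09)"
```

```text
time: 3.72
position: [0.5561, 0.1222, 0.2446]
tool_rot: [-0.126, 0.992, 0.0, 0.0]
ft_force: [-0.6, 0.7, -0.2]
grip_width: 0.0449
grip_force: 0.0
t 3.725 shift [0.0004 0.0009 0.1546] tips z 0.22259620300611782 finger line 104.5 F [-0.58  0.73 -0.24] q6 -1.8040403501174271
```

```bash
python3 -m jog '[0.045,0,0.001,0.05,0,0.045,0,0,0.05,0,0.045,0,0,0.035,0,0.045,0,0,0.015,0,0.045,0,0,0.005,0,0.045,0,0,0,0,0.045,0,0,0,0]'; python3 -m jog '[0.045,0,0,0.003,0,0.045,0,0,0.002,0,0.045,0,0,0.001,0,0.045,0,0,0,0,0.045,0,0,0,0]'
```

```text
time: 4.6
position: [0.5569, 0.1232, 0.0909]
tool_rot: [-0.128, 0.992, -0.0, 0.001]
ft_force: [0.3, 0.9, -0.2]
grip_width: 0.0452
grip_force: 0.0
time: 5.22
position: [0.5564, 0.1232, 0.0844]
tool_rot: [-0.128, 0.992, -0.0, 0.001]
ft_force: [-0.5, 0.6, 6.9]
grip_width: 0.045
grip_force: 3.0
```

```bash
python3 -m jog '[0.045,0,0,0.0005,0.25,0.045,0,0,0,0.25,0.045,0,0,0,0.25,0.045,0,0,0,0.25,0.045,0,0,0,0.25,0.045,0,0,0,0.25,0.045,0,0,0,0.25,0.045,0,0,0,0.25,0.045,0,0,0,0.25,0.045,0,0,0,0.25,0.045,0,0,0,0.25,0.045,0,0,0,0.25,0.045,0,0,0,0]'
python3 - <<'E'
from h import *
to(.5555,.123)
im=[]
for c,x,y in(("top",305,268),("scene",317,210)):
    p=robot.camera(c)[y-40:y+40,x-45:x+45]; im.append(cv2.resize(p,None,fx=4.4,fy=4.4,interpolation=cv2.INTER_CUBIC))
cv2.imwrite("pics/a2.png",np.hstack(im))
E
```

```text
time: 6.85
position: [0.555, 0.1231, 0.0838]
tool_rot: [0.134, 0.991, -0.0, -0.001]
ft_force: [-2.6, -1.1, 8.3]
grip_width: 0.045
grip_force: 3.7
t 6.85 shift [-0.0005  0.     -0.    ] tips z 0.061758841761857204 finger line 74.6 F [-2.61 -1.08  8.33] q6 -1.2808419004359541
```

View pics/a2.png

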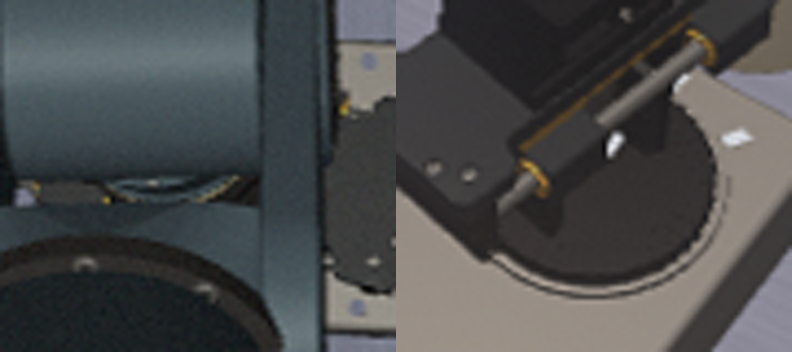

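The scene half of the crop shows part of the white line at about (322,203) and the middle mark at about (337,188). I'll work out the line's angle from that.

```bash
python3 - <<'E'
from h import *
for p in((321,205.3),(322.6,200.5),(337,188.5)):
    v=ray("scene",p,.061)-[.556,.123]; print(v,np.degrees(np.arctan2(v[1],v[0]))+3.1)
for a in (0,.4,.5,.6,.7):
    t=np.radians(124-3.1)-a; print(a,pix("scene",[[.556+r*np.cos(t),.123+r*np.sin(t),.0615] for r in(.01,.02,.045)]).round(1).tolist())
E
```

```text
[0.00191805 0.01357017] 85.05493571221916
[-0.00084981  0.02368442] 95.15491542209502
[0.00764407 0.05874603] 85.68628903990255
0 [[316.0, 205.4], [316.0, 200.7], [315.9, 189.0]]
0.4 [[318.2, 205.8], [320.5, 201.4], [326.0, 190.6]]
0.5 [[318.8, 206.0], [321.5, 201.8], [328.4, 191.6]]
0.6 [[319.3, 206.3], [322.5, 202.3], [330.6, 192.7]]
0.7 [[319.7, 206.6], [323.5, 202.9], [332.7, 193.9]]
```

The dial reads about 0.5–0.6 and hasn't slipped. A small further turn, then lift off and look.

```bash
python3 -m jog '[0.045,0,0,0,0.2,0.045,0,0,0,0.2,0.045,0,0,0,0,0.045,0,0,-0.003,0,0.045,0,0,-0.003,0,0.045,0,0,-0.02,0,0.045,0,0,-0.05,0]'; python3 -m jog '[0,0,-0.05,0,0,0,0,-0.05,0,0,0,0,-0.04,0,0,0,0,0,0,0,0,0,0,0,0]'
python3 - <<'E'
from h import *
to(.533,-.0212,.1)
im=[]
for c,x,y in(("top",315,268),("scene",317,210)):
    p=robot.camera(c)[y-40:y+40,x-45:x+45]; im.append(cv2.resize(p,None,fx=4.4,fy=4.4,interpolation=cv2.INTER_CUBIC))
cv2.imwrite("pics/a3.png",np.hstack(im))
E
```

```text
time: 7.82
position: [0.5543, 0.123, 0.1574]
tool_rot: [0.168, 0.986, -0.001, -0.003]
ft_force: [0.1, -0.1, 0.4]
grip_width: 0.0448
grip_force: 0.0
time: 8.45
position: [0.5099, -0.0088, 0.159]
tool_rot: [0.168, 0.986, 0.0, 0.0]
ft_force: [0.7, 0.3, -0.3]
grip_width: 0.0044
grip_force: 0.0
t 8.45 shift [-0.0259 -0.004   0.059 ] tips z 0.13703944603061025 finger line 70.6 F [ 0.66  0.3  -0.29] q6 -1.46975712415673
```

View pics/a3.png

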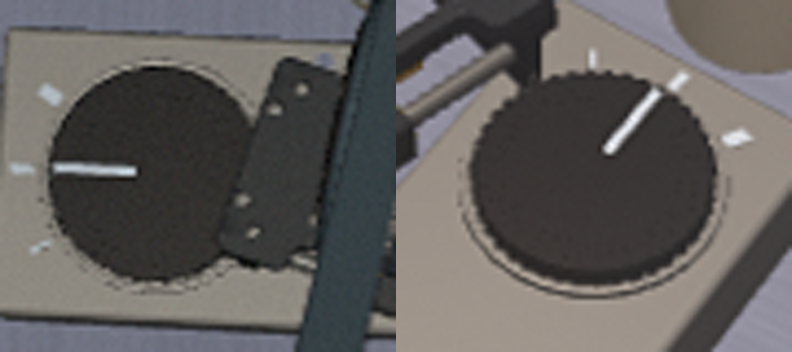

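The white line in both halves points at the middle mark, so the dial is set. Next I'll line up over the raised half of the rocker and descend to just above it.

```bash
python3 -m jog '[0,-0.026,-0.004,0,0,0,0,0,0,-0.8,0,0,0,0,-0.8,0,0,0,0.035,0,0,0,0,0.02,0,0,0,0,0.008,0,0,0,0,0,0,0,0,0,0,0]'; python3 -c "
from h import *
to(.5327,-.0213,.079)"
```

```text
time: 9.55
position: [0.5334, -0.0212, 0.0968]
tool_rot: [0.029, 1.0, -0.0, 0.001]
ft_force: [-0.5, -0.7, -0.9]
grip_width: 0.0005
grip_force: 0.0
t 9.55 shift [ 0.0007 -0.0001  0.0178] tips z 0.07475350063068872 finger line 86.7 F [-0.51 -0.74 -0.95] q6 -1.7621376999177298
```

```bash
python3 -m jog '[0,0,0,0.005,0,0,0,0,0.004,0,0,0,0,0.003,0,0,0,0,0.002,0,0,0,0,0.001,0,0,0,0,0,0]';python3 -m jog '[0,0,0,0.001,0,0,0,0,0.001,0,0,0,0,0,0]'
```

```text
time: 10.3
position: [0.5306, -0.0211, 0.0822]
tool_rot: [0.029, 1.0, 0.0, -0.002]
ft_force: [-5.6, -0.7, 14.4]
grip_width: 0.0001
grip_force: 7.9
time: 10.68
position: [0.5306, -0.0212, 0.0818]
tool_rot: [0.029, 1.0, -0.0, -0.002]
ft_force: [-10.0, -0.3, 27.5]
grip_width: 0.0006
grip_force: 14.3
```

Pressed to about z = 60 mm with the force rising, so it should be on its end stop. I'll lift, clear the view and look.

```bash
python3 -m jog '[0,0,0,-0.005,0,0,0,0,-0.03,0,0,0,0,-0.05,0,0,0,0,-0.05,0,0,0.06,0,0,0,0,0.06,0,0,0,0,0,0,0,0,0,0,0,0,0]'
python3 - <<'E'
from h import *
im=[]
for c,x,y in(("top",335,268),("scene",292,245)):
    p=robot.camera(c)[y-75:y+75,x-80:x+80]; im.append(cv2.resize(p,None,fx=2.5,fy=2.5,interpolation=cv2.INTER_CUBIC))
cv2.imwrite("pics/a4.png",np.hstack(im))
E
```

```text
time: 11.68
position: [0.4141, -0.0147, 0.2144]
tool_rot: [0.029, 1.0, -0.0, 0.001]
ft_force: [0.9, 0.6, -0.5]
grip_width: 0.0003
grip_force: 0.0
```

View pics/a4.png

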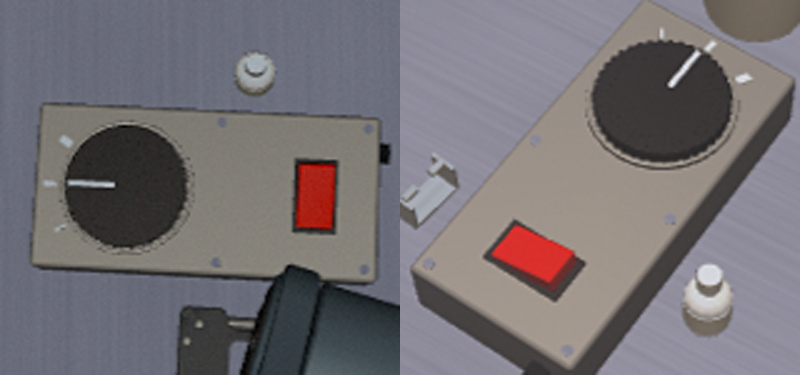

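The picture shows the dial line on the middle mark. The rocker's rear end is now raised and its front end is down; the clip and bottle haven't moved, and the arm is clear.

```bash
python3 -c "
from rig import robot
print(robot.hand_in())"
```

```text
the job is handed in; nothing more can be done
None
```

The job is handed in: the last pictures showed the dial's white line on the middle mark and the rocker snapped over to on, with the arm clear; I turned the dial with two fingertips rather than one, and the hand-in returned no verdict.

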